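Wedge the tube rack tight in its cradle

ROBOT

A 7-joint arm with a two-finger parallel gripper is mounted at the origin on the work surface. World frame = base frame: x ahead of the robot, y to its left, z up, the work surface at z = 0. Lengths are in m, angles in rad, forces in N, time in s.
With the tool pointing down it reaches from about 0.4 to 0.85 m from the base axis. Payload 6.9 kg.
Tool frame: the origin (TCP) lies at the very end of the fingers, on their centre line; the grasp point (between the pads) lies 19 mm behind it; z points along the fingers, x is the direction in which the jaws open and shut, and the axes are right-handed (so a half turn about z gives the same grasp; the last joint's range is limited). The gripper opens to 85 mm and grips with 20 to 120 N. Pads are 22 mm wide; open, the fingers measure 114 mm over their backs; the gripper's body (76 mm by 85 mm) begins 54 mm behind the grasp point. The pads swing forward as they close: fully open they stand 13 mm farther back than shut.
Start: joints at [1.274, 0.507, -0.238, 1.5, 0.126, 1.149, -0.155], TCP at [0.244, -0.575, 0.231] pointing down, gripper open.
Joint ranges: [-3.08, 3.08], [-0.24, 2.05], [-1.43, 1.35], [0, 2.5], [-1.52, 4.66], [0.17, 1.96], [-2.89, 2.89]. Speed limits (rad/s): [2.39, 2.39, 3.14, 3.14, 3.14, 3.14, 3.14].

INTERFACE

Orientations are given as a unit quaternion [w, x, y, z].
In Python, from workcell import env gives the robot as it stands.
- The arm moves only by the tool jog_arm, never from a script. Its argument "commands" is a list that holds one entry, the list of rows, each a list of 5 numbers: the opening, from 0 (shut) to 1 (fully open), then the shift along the world's x, y, z in m, then the turn about the world's z in degrees. In form: [[[hand, x, y, z, spin], ...]]. A call has 1 to 8 rows; each row shifts and turns the pose as measured when the row begins; what a row does not reach is not made up. A row lasts 1/8 s, in which the tool goes at most 62.5 mm and 10.7 degrees, less where a joint would pass 70% of its speed; a pose out of reach is approached as far as the arm can. A call is refused whole if a number of a shift passes 0.0625 or a number of a turn 10.7, either way. A call with a gripper value outside its range is refused whole. The fingers move at their own pace and stop on an object; "grip_force" is the grip in N (left out, the last holds). Time passes only in rows, so rows that do not move let the fingers close. It gives the time, the measured TCP pose, the force and the opening at its end, in the units of the state.
- env.sense(): the state, without advancing time (a new reading comes with each control period).
- env.snapshot(name): name is "side" or "top"; returns a dict with "image" (420x560x3 uint8, red, green, blue), "z_map" (420x560 float32, m along the optical axis (not along the pixel's ray), 0 where there is no reading), "vertical_fov" (degrees; the focal length in pixels is half the picture's height over the tangent of half this angle, whatever the lens; pixels are square), "cx", "cy" (the principal point, pixels), "camera_from_world" (4x4, takes a point from world to camera coordinates). Camera axes: x right, y down, z forward; pixel columns grow to the right and rows downward; lengths in m; the calibration is good to about 2 mm. A picture is of the moment at which its call begins.
- env.finish_job(): hands the job in, once; it reports no verdict.
Trained networks look in a picture, given as the dict that the camera call returned (one of the last four; its "shot" number tells which), for a name from the list of things; names that differ only in an ending like _2 or _b are one class to them, and where a whole thing is asked for, a point or a joint stands for the part that bears it (a point fixed in the world has none). Each returns a list of dicts, best first, with "conf" (0 to 1); they miss things now and then, are a little off and sometimes report something else, mostly with a low value. They report only what shows in the picture. A call takes as long as a camera call. They do not tell look-alikes from the thing itself.
- env.recognise(picture, target): "position" ([x, y, z] in m, in the coordinates of the camera as it stood for that picture, good to about 4 mm: the middle of the surface that is visible of it).
- env.place_of(picture, target): "position" ([x, y, z] in m, in the coordinates of the camera as it stood for that picture, good to about 4 mm: a listed point, or the origin of a listed thing).
The state is a dict: "clock": time; "qpos": joint angles; "qd": joint speeds; "joint_efforts": joint torques, N m; "eef_pos": TCP position; "ee_rot": TCP orientation; "contact_force": force on the tool from outside, world axes, zero at the start; "moment": the same for the moment, N m; "grip_width": finger opening in m.
Only numpy, scipy, OpenCV 4.12 (cv2) and the standard library are available. Lean on these libraries where they do the work, as an engineer would, in place of code of your own. Each camera call takes 0.05 s, during which the arm holds its last target. There are 200 camera calls.

TASK

The blood-tube rack sits loose in its metal cradle. Pick up the white plastic wedge, start its thin end in the slot between the rack and the fixed back stop, let go of it there, and then tap it forward until it stops moving and by itself holds the rack firmly against the end stop. Tap lightly so that the rack is not crushed, do not push on the rack itself, and do not disturb the other things on the bench.

Things in the scene. Friction and masses are not known exactly. Their poses are not given: they have to be found in the camera images.
- cradle: Aluminium cradle fixed to the bench, turned up to 15 deg. Plate 14 mm thick; x -160 to 65, y -125 to 100 mm. Origin: on the bench below the rack's place; x (way the wedge is driven) away from the robot, y left, z up. Two rails, 22 mm above the plate, guide the rack along y; the near one (x -64 to -56) ends at y -45 mm, so the slot is open to the bare apron (x < -65) where the wedge slides.
- mouth (a point): Near end of the back stop's face, on the plate (14 mm above the bench; cradle x -55, y -77.8 mm): right-hand corner of the slot's mouth, axes as the cradle's. The face runs straight along x for 110 mm. Back stop 16 mm thick, to the right, 40 mm high; slot open above. At the start the mouth is 15 to 16 mm wide; the rack's slanted end makes the slot narrow away from the robot.
- stop: Aluminium end stop block, 100 x 20 x 40 mm, fixed on the plate at the rack's left (+y) end. Origin: centre of its underside, axes as the cradle's. On its face towards the rack (10 mm to the -y side) two screws carry a black buffer bar; its front stands 6 to 11 mm out from that face, set differently for each job and not measured. The bar belongs to the stop and does not give.
- rack: Grey plastic tube rack, 110 x 140 x 50 mm (x, y, z), 0.5 kg, purple-capped tubes to 80 mm. Origin: underside. Its right end is slanted as the wedge, face from x -55, y -57.3 to x 35, y -70 mm; its left face y +70. Loose: slides along cradle y, at first 2 to 7.5 mm short of the stop's buffer; the wedge must push it left against it. More than 40 N between rack and stop cracks it.
- wedge: White slick plastic wedge, 145 mm long, 32 mm high, about 0.12 kg, lying on the bench to the left, thin end roughly away from the robot. Origin: underside, centre of the thick parallel stub (30 mm along x, 25.2 wide in y), where to grip it. x points to the thin end. Right face (y -12.6) straight, slides along the back stop; left face slants from x 15, y 12.6 to x 130, y -3.6 mm.
- wedge_tip (a point): Middle of the wedge's thin end (9 mm thick), wedge x 130, y -8.1, height 16 mm. Home, it stands about 55 to 105 mm past the mouth; just where depends on the buffer and has to be felt. Each mm forward moves the rack 0.14 mm.
- wedge_back (a point): Middle of the stub's back face (25.2 x 32 mm), wedge x -15, height 16 mm: tap here along cradle x. Taps or pushes of 7 to 12 N, at 40 mm/s or slower, drive and seat it, often in several goes; each N gives about 2 N of clamping. Home, it no longer advances. It stays by friction (about 0.2). Above 16 N the rack may crack.
- bottle: Bystander: amber bottle, 60 mm across, 130 mm high, far left. Origin: centre of its underside.
- pot: Bystander: open steel pot, 72 mm across, 90 mm high, on the right. Origin: centre of its underside.
- jar: Bystander: clear jar with white cap, 56 mm across, 60 mm high, near right. Origin: centre of its underside.
Things that resemble listed ones, but are neither listed nor needed, are in the scene too. There is more than one size of the wedge; the job needs the smallest.

How it is judged:
On the way, in this order (a step that is already met when the one before it is completed fails the run):
1. the wedge lies on the plate with its thin end started in the slot, let go and not yet driven (x of wedge_tip in the frame of mouth above 0.003 m and y of wedge_tip in the frame of mouth between 0 and 0.02 m and z of wedge_tip in the frame of mouth between 0.01 and 0.024 m and angle between the x axis of wedge and the x axis of cradle, either way round below 0.07 rad and angle between wedge's own z axis and vertical below 0.07 rad and contact force between the arm and wedge below 0.1 N and linear speed of wedge below 0.01 m/s), for 0.2 s.
2. the wedge, in the slot, clamps the rack against the end stop (more than 6 N) (x of wedge_tip in the frame of mouth above 0.003 m and y of wedge_tip in the frame of mouth between 0 and 0.02 m and z of wedge_tip in the frame of mouth between 0.01 and 0.024 m and angle between the x axis of wedge and the x axis of cradle, either way round below 0.07 rad and angle between wedge's own z axis and vertical below 0.07 rad and contact force between rack and stop above 6 N), for 0.1 s.
At the end, for the whole second after the job is handed in: The wedge lies flat in the slot, in line with it within 4 degrees, let go and at rest; by itself it keeps the rack upright and pressed against the end stop with more than 6 N (all of step 2 and contact force between the arm and wedge below 0.1 N and linear speed of each of wedge, rack below 0.005 m/s and angle between rack's own z axis and vertical below 0.05 rad); the robot touches nothing.
It fails at once if the wedge is overdriven: rack and end stop pressed together with more than 40 N (contact force between rack and stop above 40 N).
It fails at once if the robot pushes on the rack with more than 5 N (contact force between the arm and rack above 5 N).
It fails at once if the bottle is pushed more than 30 mm from its place (distance of bottle from where it was at the start of the episode above 0.03 m).
It fails at once if the pot is pushed more than 30 mm from its place (distance of pot from where it was at the start of the episode above 0.03 m).
It fails at once if the jar is pushed more than 30 mm from its place (distance of jar from where it was at the start of the episode above 0.03 m).
It also fails if it takes over 51 s, if anything falls off the work surface, if the arm or the gripper's body presses on something with over 40 N, if the wrist force passes 120 N, or if a joint passes its speed limit or range.

## Working session

There is one attempt and no reset: what is moved stays moved. The work goes in short steps, Python scripts to look and compute and a tool call to move; the robot and the scene stay as the last step left them, time stands still between calls to the robot, and variables do not carry over. Pictures are saved under pics/ and viewed, about 8 in all and at most 12, crops included, and the job is handed in when it is done.

Besides the shell and the picture viewer there is one more tool, called as name(argument=value, ...), one argument or row to a line, values as JSON. jog_arm: Moves the arm, as the interface text tells. Its arguments: {"type":"object","properties":{"commands":{"type":"array"},"grip_force":{"type":"number"}},"required":["commands"]}

```bash
mkdir -p pics
cat > h.py <<'E'
import numpy as np, cv2
from workcell import env
def K(s):
    f=s["image"].shape[0]/2/np.tan(np.radians(s["vertical_fov"])/2); return f,s["cx"],s["cy"]
def toworld(s,p):
    return (np.linalg.inv(s["camera_from_world"])@np.append(p,1))[:3]
def topix(s,p):
    c=(s["camera_from_world"]@np.append(p,1))[:3]; f,cx,cy=K(s); return np.array([f*c[0]/c[2]+cx,f*c[1]/c[2]+cy])
def cloud(s):
    f,cx,cy=K(s); z=s["z_map"]; v,u=np.indices(z.shape)
    P=np.stack([(u-cx)/f*z,(v-cy)/f*z,z,np.ones_like(z)],-1)@np.linalg.inv(s["camera_from_world"]).T
    P=P[...,:3].copy(); P[z==0]=np.nan; return P
def save(s,n,crop=None,scale=1):
    im=s["image"][...,::-1]
    if crop: a,b,c,d=crop; im=im[b:d,a:c]
    cv2.imwrite(f"pics/{n}.png",cv2.resize(im,None,fx=scale,fy=scale,interpolation=cv2.INTER_CUBIC))
E
python3 - <<'E'
from h import *
st=env.sense(); print(st)
for n in("top","side"):
    s=env.snapshot(n); save(s,n+"0"); print(n,np.round(np.linalg.inv(s["camera_from_world"])[:3],3).tolist())
    for t in "cradle mouth stop rack wedge wedge_tip wedge_back bottle pot jar".split():
        print(t,[(round(d["conf"],2),np.round(toworld(s,d["position"]),3).tolist(),topix(s,toworld(s,d["position"])).astype(int).tolist()) for d in env.place_of(s,t)[:4]])
E
```

```text
{'clock': 0.0, 'qpos': array([ 1.27449866,  0.50837055, -0.23747651,  1.50113794,  0.12572004,
        1.14890079, -0.15479874]), 'qd': array([ 0.00139541,  0.00037015,  0.00067459, -0.00133398,  0.00038847,
        0.00058069, -0.00058895]), 'joint_efforts': array([ 3.24128741e-04, -6.20601368e+01, -2.18566842e+00, -2.49654686e+01,
        1.30171952e-02,  1.18850847e-02,  2.91469325e-05]), 'eef_pos': array([ 0.24412072, -0.57480306,  0.23040593]), 'ee_rot': array([-4.73684819e-04,  8.33984016e-01, -5.51787844e-01, -7.81471440e-04]), 'contact_force': array([-0.02203061,  0.91125831,  0.46955699]), 'moment': array([-0.02303639, -0.03095148, -0.03613429]), 'grip_width': 0.08521576008005576}
top [[0.016, -0.996, 0.086, 0.408], [-1.0, -0.017, -0.012, -0.036], [0.013, -0.085, -0.996, 1.107]]
cradle []
mouth [(0.64, [0.627, -0.158, 0.014], [327, 160])]
stop [(0.66, [0.692, 0.007, 0.01], [257, 132])]
rack [(0.7, [0.689, -0.088, 0.018], [297, 133]), (0.61, [0.627, -0.159, 0.015], [327, 160]), (0.48, [0.402, -0.366, 0.004], [414, 258]), (0.34, [0.693, 0.004, 0.014], [258, 131])]
wedge [(0.91
[... 880 characters left out ...]
p [(0.93, [0.694, 0.006, 0.012], [225, 199]), (0.63, [0.517, 0.216, -0.0], [236, 280])]
rack [(0.61, [0.693, -0.087, 0.013], [243, 180])]
wedge [(0.91, [0.397, -0.07, -0.004], [334, 223]), (0.64, [0.247, 0.301, 0.0], [322, 357]), (0.63, [0.52, 0.217, 0.003], [235, 279])]
wedge_tip [(0.8, [0.637, 0.27, 0.015], [181, 273]), (0.75, [0.293, 0.084, 0.02], [346, 272]), (0.73, [0.419, 0.235, 0.019], [267, 297])]
wedge_back [(0.76, [0.406, -0.087, 0.022], [333, 211]), (0.69, [0.224, 0.307, 0.022], [331, 359]), (0.6, [0.505, 0.209, 0.011], [242, 277])]
bottle []
pot [(0.97, [0.616, -0.412, 0.003], [318, 132])]
jar [(0.62, [0.398, -0.359, 0.001], [375, 162]), (0.54, [0.637, -0.157, 0.01], [272, 173])]
```

View pics/top0.png

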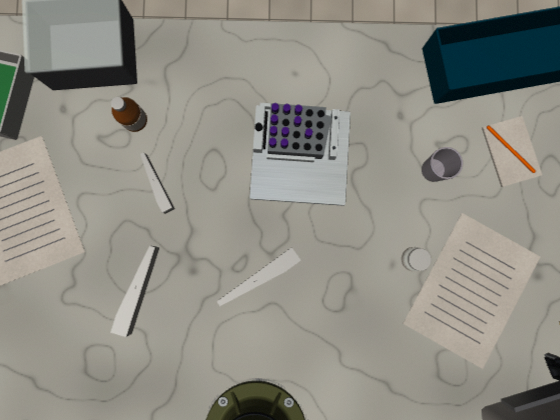

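View pics/side0.png

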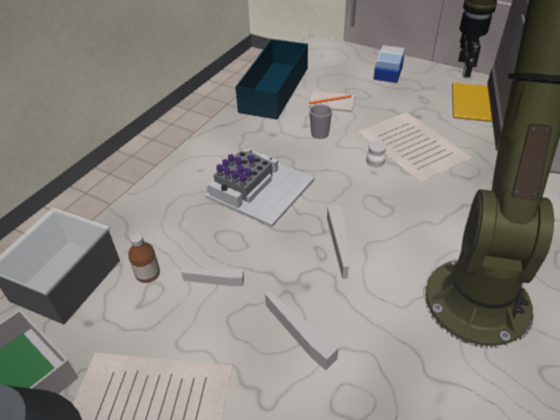

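Run:
```python
from h import *
s=env.snapshot("top"); P=cloud(s); im=s["image"].astype(int)
# white wedges: minAreaRect of top faces by height 26..48mm, low saturation bright
m=(P[...,2]>0.022)&(P[...,2]<0.055)&(im.min(-1)>150)&(im.max(-1)-im.min(-1)<40)&(P[...,2]>0)
n,l,stt,c=cv2.connectedComponentsWithStats(m.astype(np.uint8))
for i in range(1,n):
    if stt[i,4]<60: continue
    q=P[l==i]; r=cv2.minAreaRect((q[:,:2]*1000).astype(np.float32))
    print(c[i].astype(int),stt[i,4],np.nanmedian(q[:,2]).round(4),r)
    cnt=cv2.findContours((l==i).astype(np.uint8),cv2.RETR_EXTERNAL,cv2.CHAIN_APPROX_NONE)[0][0][:,0]
    W=np.array([P[v,u,:2]*1000 for u,v in cnt],np.float32).reshape(-1,1,2)
    print(cv2.approxPolyDP(cv2.convexHull(W),3,True)[:,0].round(0).tolist())
# heights around cradle: edges
m=(P[...,2]>0.008)&(P[...,2]<0.02)&(P[...,0]>0.45)&(P[...,1]<0.1)&(P[...,1]>-.3)
print(cv2.minAreaRect((P[m][:,:2]*1000).astype(np.float32)))
for lo,hi in((.047,.06),(.06,.07)):
  m=(P[...,2]>lo)&(P[...,2]<hi)&(P[...,0]>0.55)&(P[...,1]<0.1)&(P[...,1]>-.3)
  n,l,stt,c=cv2.connectedComponentsWithStats(m.astype(np.uint8))
  for i in range(1,n):
    if stt[i,4]>40: print(lo,c[i],stt[i,4],np.median(P[l==i][:,2]),cv2.minAreaRect((P[l==i][:,:2]*1000).astype(np.float32)))
save(s,"crop",(220,70,400,230),4)
```

```text
[260 111] 118 0.0526 ((733.755859375, -0.034999847412109375), (24.985374450683594, 55.62747573852539), 70.94915008544922)
[[757.0, -17.0], [756.0, 2.0], [743.0, 10.0], [708.0, 9.0], [705.0, -2.0], [751.0, -19.0]]
[334 132] 113 0.0533 ((684.675048828125, -169.83706665039062), (14.059297561645508, 68.79972839355469), 87.19868469238281)
[[719.0, -178.0], [716.0, -164.0], [651.0, -162.0], [655.0, -174.0]]
[256 139] 108 0.0534 ((666.9263305664062, 6.273687362670898), (44.296844482421875, 18.356897354125977), 1.1325033903121948)
[[689.0, 14.0], [645.0, 15.0], [645.0, 1.0], [654.0, -3.0], [685.0, -3.0]]
[155 186] 491 0.0322 ((566.9869384765625, 244.4727783203125), (144.1890411376953, 24.4866943359375), 27.205461502075195)
[[633.0, 274.0], [628.0, 276.0], [527.0, 238.0], [500.0, 224.0], [500.0, 218.0], [507.0, 205.0], [515.0, 204.0], [633.0, 270.0]]
[289 156] 142 0.0359 ((629.998046875, -68.81378936767578), (109.0923080444336, 7.4910125732421875), 87.4980697631836)
[[636.0, -14.0], [629.0, -15.0], [626.0, -123.0], [632.0, -119.0]]
[130 297] 1139 0.0454 ((322.8045654296875, 277.2196960449219)
[... 560 characters left out ...]
 (27.387317657470703, 100.36345672607422), 88.04210662841797)
0.047 [333.70487106 132.64469914] 349 0.054046091608364044 ((684.7025146484375, -168.55926513671875), (16.32743263244629, 110.37539672851562), 86.89674377441406)
0.047 [293.83561644 153.30136986] 73 0.052979097097966665 ((634.427734375, -79.89108276367188), (125.92267608642578, 1.8607348203659058), 87.02478790283203)
0.06 [300.71539516 130.08999543] 2189 0.06414629517497583 ((688.8861083984375, -88.13285827636719), (138.65008544921875, 111.01637268066406), 87.34857940673828)
0.06 [257.8372093  126.18604651] 43 0.06242407468010147 ((693.5650634765625, 4.656888008117676), (16.402599334716797, 16.259082794189453), 36.272674560546875)
```

The small wedge (32 mm high, 145 mm long) is the one at top pixel (155,186), beside the bottle. The other two, at (130,297) and (263,274), are the big look-alikes. The cradle is at (300,150), turned about -3°. Next I fit its pose and the wedge's exactly.

```bash
cat >> h.py <<'E'
from scipy.optimize import minimize
WEDGE=np.array([[-15,-12.6],[130,-12.6],[130,-3.6],[15,12.6],[-15,12.6]])/1000
BACK=np.array([[-55,-93.8],[55,-93.8],[55,-77.8],[-55,-77.8]])/1000
def fit(s,mask,outl,z,p0,S=8):
    M=cv2.resize(mask.astype(np.float32),None,fx=S,fy=S,interpolation=cv2.INTER_LINEAR)>.5
    ys,xs=np.where(M); a,b,c,d=max(xs.min()-80,0),max(ys.min()-80,0),xs.max()+80,ys.max()+80; M=M[b:d,a:c]
    def cost(p):
        R=np.array([[np.cos(p[2]),-np.sin(p[2])],[np.sin(p[2]),np.cos(p[2])]])
        q=np.array([topix(s,[*(R@o+p[:2]),z]) for o in outl]); q=(q+.5)*S-.5-[a,b]
        I=cv2.fillPoly(np.zeros(M.shape,np.uint8),[np.round(q).astype(np.int32)],1)>0
        return 1-(I&M).sum()/(I|M).sum()
    best=None
    for k in range(3):
        sx=np.array(p0)+np.array([[0,0,0],[.008,0,0],[0,.008,0],[0,0,.06]])*(1 if k<2 else -.5)
        r=minimize(cost,p0,method="Nelder-Mead",options=dict(initial_simplex=sx,xatol=1e-5,fatol=1e-5)); p0=r.x
    return r.x,r.fun
def fitwedge(s,p0,base=0.):
    P=cloud(s); im=s["image"].astype(int); o=np.array(p0[:2])+.055*np.array([np.cos(p0[2]),np.sin(p0[2])])
    m=(abs(P[...,2]-base-.032)<.004)&(np.hypot(P[...,0]-o[0],P[...,1]-o[1])<.1)&(im.min(-1)>100)
    n,l,st,c=cv2.connectedComponentsWithStats(m.astype(np.uint8)); m=l==1+st[1:,4].argmax()
    return fit(s,m,WEDGE,base+.032,p0)
def fitback(s,p0=(.689,-.083,-.052)):
    P=cloud(s); m=(abs(P[...,2]-.054)<.005)&(abs(P[...,0]-.685)<.07)&(abs(P[...,1]+.1686)<.014)
    return fit(s,m,BACK,.054,p0)
E
python3 - <<'E'
from h import *
for n in("top","side"):
    s=env.snapshot(n)
    for nm,(p,f) in(("wedge",fitwedge(s,(.513,.217,.47))),("cradle",fitback(s))):
        print(n,nm,(p[:2]*1000).round(1),np.degrees(p[2]).round(2),round(f,3))
E
```

```text
top wedge [516.3 217.7] 28.99 0.081
top cradle [688.9 -83. ] -2.78 0.081
side wedge [516.1 218.9] 27.76 0.149
side cradle [689.4 -83.1] -4.18 0.26
```

View pics/crop.png

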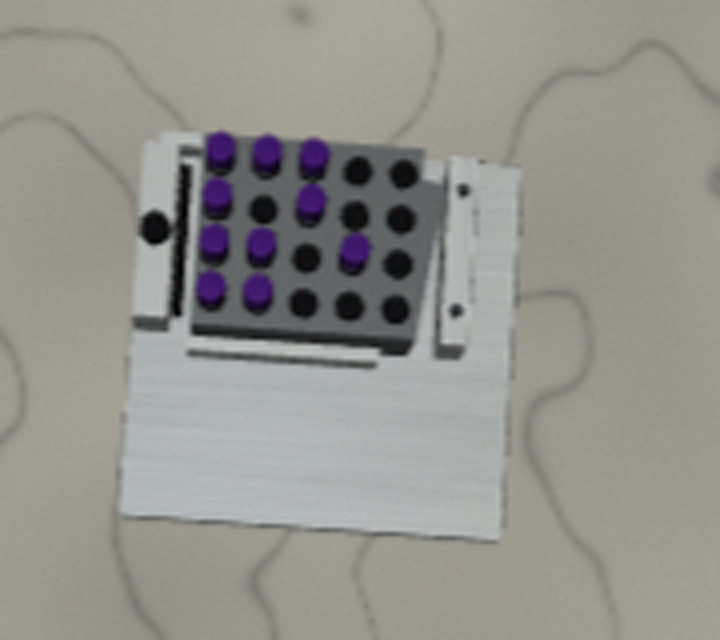

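jog_arm(
  commands=[
    [[1, 0.0525, 0.0625, 0, 0], [1, 0.0525, 0.0625, 0, 0], [1, 0.0525, 0.0625, 0, 0], [1, 0.0525, 0.0625, 0, 0], [1, 0.03, 0.0625, 0, 0], [1, 0.03, 0.0625, 0, 0], [1, 0, 0.0625, 0, 0], [1, 0, 0.0625, 0, 0]],
  ],
)

```text
clock: 2.25
eef_pos: [0.4626, -0.144, 0.2312]
ee_rot: [0.0, 0.831, -0.556, 0.002]
contact_force: [0.7, -0.8, 0.8]
grip_width: 0.0852
```

The crop shows the rack, its slanted right end and the open slot (mouth at crop pixels 410–437, row 345). I'm going over the wedge.

jog_arm(
  commands=[
    [[1, 0.009, 0.06, 0, 1], [1, 0.009, 0.06, 0, 1], [1, 0.009, 0.06, 0, 1], [1, 0.009, 0.06, 0, 1], [1, 0.009, 0.06, -0.03, 1.5], [1, 0.008, 0.06, -0.04, 1], [1, 0, 0, -0.04, 0], [1, 0, 0, 0, 0]],
  ],
)

```text
clock: 3.25
eef_pos: [0.514, 0.2176, 0.1306]
ee_rot: [-0.004, 0.864, -0.504, 0.005]
contact_force: [-0.0, -0.3, 0.5]
grip_width: 0.0855
```

jog_arm(
  commands=[
    [[1, 0.002, 0, -0.045, -0.5], [1, 0, 0, -0.045, 0], [1, 0, 0, -0.025, 0], [1, 0, 0, -0.008, 0], [1, 0, 0, 0, 0]],
  ],
)

```text
clock: 3.88
eef_pos: [0.5232, 0.2171, 0.0134]
ee_rot: [-0.009, 0.86, -0.51, 0.01]
contact_force: [0.4, -0.8, 0.3]
grip_width: 0.085
```

Run:
```python
from h import *
st=env.sense(); print(st["eef_pos"],st["ee_rot"],st["contact_force"])
s=env.snapshot("side"); save(s,"grasp",(160,200,320,320),5)
```

```text
[0.52315076 0.21714311 0.01343564] [-0.00853946  0.85999099 -0.51014562  0.00969657] [ 0.41670645 -0.82512362  0.27828208]
```

View pics/grasp.png

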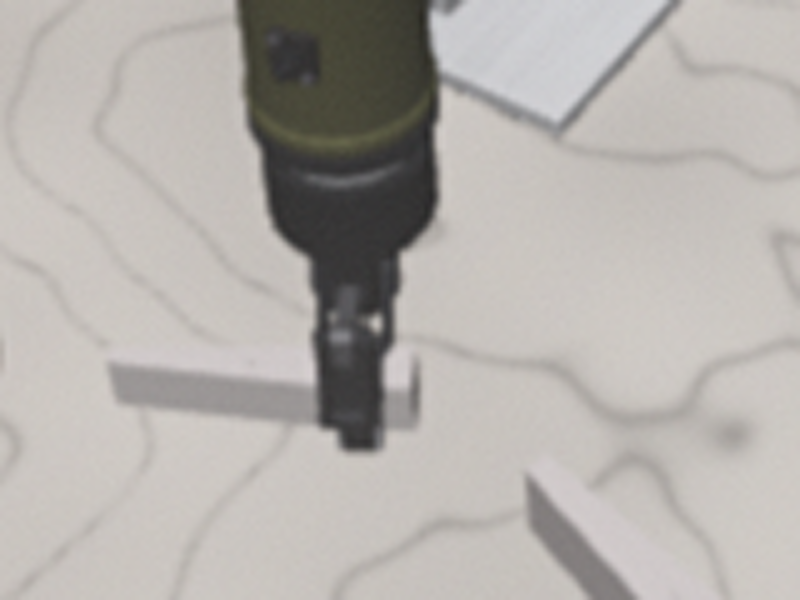

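The jaws straddle the stub, but about 6 mm too far towards the tip. I'll shift back, lower slightly and close.

jog_arm(
  commands=[
    [[1, -0.006, 0.001, -0.005, 0], [1, -0.001, 0, -0.002, 0], [0.2, 0, 0, 0, 0], [0.2, 0, 0, 0, 0], [0.2, 0, 0, 0, 0], [0.2, 0, 0, 0, 0]],
  ],
  grip_force=40,
)

```text
clock: 4.68
eef_pos: [0.5177, 0.2191, 0.0097]
ee_rot: [-0.011, 0.86, -0.51, 0.012]
contact_force: [0.1, -0.4, 1.9]
grip_width: 0.0249
```

jog_arm(
  commands=[
    [[0.2, -0.005, 0, 0.04, 0], [0.2, -0.01, 0, 0.05, 0], [0.2, -0.01, -0.05, 0.04, -4], [0.2, -0.01, -0.055, 0, -6], [0.2, -0.005, -0.055, 0, -6], [0.2, 0, -0.055, 0, -6], [0.2, 0, -0.055, 0, -6], [0.2, 0, -0.055, 0, -3]],
  ],
)

```text
clock: 5.68
eef_pos: [0.4746, -0.1084, 0.1409]
ee_rot: [0.008, -0.689, 0.724, -0.013]
contact_force: [2.1, 1.3, -1.3]
grip_width: 0.0242
```

jog_arm(
  commands=[
    [[0.2, 0.001, -0.026, -0.02, 0], [0.2, 0.0, -0.001, -0.04, 0], [0.2, 0, 0, -0.035, 0], [0.2, 0, 0, 0, 0]],
  ],
)

```text
clock: 6.18
eef_pos: [0.474, -0.1432, 0.0436]
ee_rot: [0.007, -0.685, 0.728, -0.014]
contact_force: [0.0, 0.6, -1.6]
grip_width: 0.0245
```

```bash
cat > w.py <<'E'
from h import *
import sys
st=env.sense(); print(st["clock"],st["eef_pos"].round(4),st["ee_rot"].round(4),st["contact_force"].round(2),st["grip_width"])
s=env.snapshot("top"); save(s,sys.argv[1],(240,80,400,280),3)
P=cloud(s); z=st["eef_pos"][2]+.0225
m=(P[...,0]>st["eef_pos"][0]+.05)&(P[...,0]<.70)&(P[...,1]>-.16-.03)&(P[...,1]<-.10)&(abs(P[...,2]-z)<.008)&(s["image"].min(-1)>100)
q=P[m]; print(len(q))
R=np.array([[np.cos(-.0497),np.sin(-.0497)],[-np.sin(-.0497),np.cos(-.0497)]])
c=(q[:,:2]-[.6889,-.083])@R.T*1000   # cradle coords
for a in np.arange(-170,20,10):
    k=(c[:,0]>=a)&(c[:,0]<a+10)
    if k.sum()>2: print(a,c[k,1].min().round(1),c[k,1].max().round(1),(q[k,2].mean()*1000).round(1),k.sum())
print("tip x",c[:,0].max())
E
python3 w.py pre
```

```text
6.175 [ 0.474  -0.1432  0.0436] [ 0.0073 -0.685   0.7284 -0.014 ] [ 0.01  0.63 -1.61] 0.02449487920144917
469
-140 -82.8 -76.4 65.7 4
-130 -83.3 -69.2 64.9 25
-120 -82.8 -70.8 66.0 28
-110 -84.0 -71.2 65.5 26
-100 -83.7 -72.9 65.3 21
-90 -83.0 -74.6 65.6 14
-60 -63.3 -20.1 64.4 36
-50 -64.5 -20.0 63.9 44
-40 -65.9 -32.3 64.3 31
-30 -66.0 -18.2 63.9 87
-20 -68.1 -33.8 63.7 30
-10 -88.1 -17.3 63.9 47
0 -89.6 -16.9 63.9 62
10 -84.9 -36.7 63.9 14
tip x 13.927545830313903
```

View pics/pre.png

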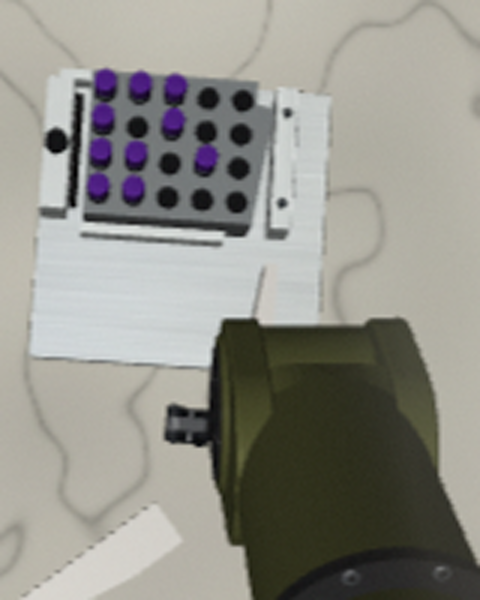

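The wedge is held straight: its right face is at cradle y -83 and its tip at x -82, which matches the TCP. It needs to go about 7.5 mm left, then down and in.

jog_arm(
  commands=[
    [[0.2, 0.0, 0.007, 0, 0], [0.2, 0, 0.001, -0.01, 0], [0.2, 0, 0, -0.007, 0], [0.2, 0, 0, 0, 0]],
  ],
)

```text
clock: 6.72
eef_pos: [0.4773, -0.1343, 0.0303]
ee_rot: [0.01, -0.686, 0.728, -0.017]
contact_force: [0.8, 0.6, -1.0]
grip_width: 0.0243
```

jog_arm(
  commands=[
    [[0.2, 0.004, -0.002, -0.004, 0.5], [0.2, 0.006, -0.0003, 0, 0], [0.2, 0.006, -0.0003, 0, 0], [0.2, 0.006, -0.0003, 0, 0], [0.2, 0, 0, 0, 0]],
  ],
)

```text
clock: 7.35
eef_pos: [0.5018, -0.1378, 0.0264]
ee_rot: [0.01, -0.689, 0.725, -0.018]
contact_force: [0.4, -0.2, -1.2]
grip_width: 0.0244
```

jog_arm(
  commands=[
    [[0.2, 0.006, 0.0, 0, 0], [0.2, 0.006, -0.0003, -0.001, 0], [0.2, 0.005, -0.0003, -0.001, 0], [0.2, 0, 0, -0.001, 0], [0.2, 0, 0, 0, 0]],
  ],
)

```text
clock: 7.98
eef_pos: [0.5203, -0.1384, 0.0237]
ee_rot: [0.01, -0.689, 0.725, -0.018]
contact_force: [-0.9, -0.5, 0.9]
grip_width: 0.0249
```

```bash
python3 w.py ins | head -12
```

```text
7.975 [ 0.5203 -0.1384  0.0237] [ 0.0102 -0.6888  0.7246 -0.0182] [-0.93 -0.48  0.87] 0.024865290597030403
219
-70 -75.1 -22.3 45.8 27
-60 -93.7 -33.5 48.3 41
-50 -93.8 -66.3 49.7 43
-40 -92.8 -68.5 50.0 22
-30 -92.6 -77.6 50.5 19
-20 -94.0 -77.9 52.5 16
-10 -93.8 -77.7 52.1 21
0 -92.9 -77.6 51.8 19
10 -92.7 -78.1 51.4 11
tip x 15.534466231107077
```

View pics/ins.png

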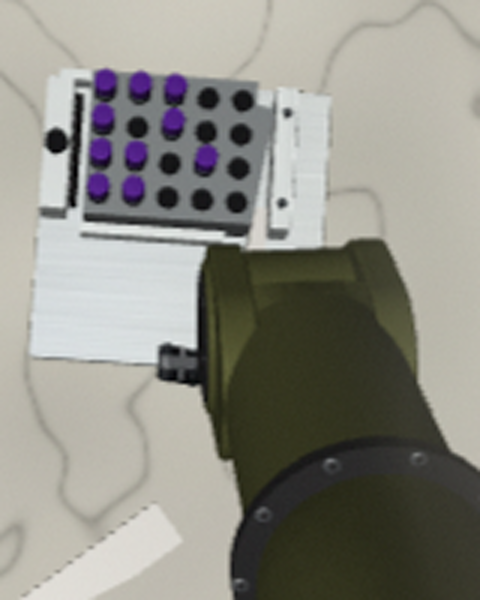

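The tip is about 18 mm into the slot between rack and back stop, and the wedge rests on the plate. I'm releasing it.

jog_arm(
  commands=[
    [[0.6, 0, 0, 0, 0], [0.6, 0, 0, 0, 0], [0.6, 0, 0, 0, 0], [0.6, 0, 0, 0.02, 0], [0.6, 0, 0, 0.03, 0], [0.6, -0.03, 0, 0.03, 0], [0.3, -0.035, 0, 0, 0], [0, -0.035, 0, 0, 0]],
  ],
)

```text
clock: 9.02
eef_pos: [0.42, -0.138, 0.1056]
ee_rot: [0.011, -0.689, 0.724, -0.019]
contact_force: [-0.5, -0.2, 1.5]
grip_width: 0.0154
```

Run:
```python
from h import *
st=env.sense(); print(st["eef_pos"],st["ee_rot"],st["contact_force"],st["grip_width"])
for n in("top","side"):
    s=env.snapshot(n); save(s,"rel_"+n,(240,80,400,280) if n=="top" else (180,120,380,270),3)
    for t in("wedge","wedge_tip","wedge_back"):
        for d in env.place_of(s,t): 
            p=toworld(s,d["position"])
            if p[1]<-.1: print(n,t,round(d["conf"],2),p.round(3))
    try:
        p,f=fitwedge(s,(.52,-.138,-.05),.014); print((p[:2]*1000).round(1),np.degrees(p[2]).round(2),round(f,3))
    except Exception as e: print(e)
```

```text
[ 0.41997208 -0.13799531  0.10558908] [ 0.01106928 -0.68926866  0.72417216 -0.01899669] [-0.54709774 -0.2073919   1.45721702] 0.01539117276222908
top wedge 0.83 [ 0.515 -0.144  0.016]
top wedge_tip 0.7 [ 0.646 -0.159  0.032]
top wedge_back 0.77 [ 0.501 -0.138  0.03 ]
[ 518.7 -138. ] -2.88 0.095
side wedge 0.89 [ 0.52  -0.14   0.012]
side wedge_tip 0.59 [ 0.651 -0.155  0.028]
side wedge_back 0.76 [ 0.507 -0.137  0.024]
side wedge_back 0.59 [ 0.634 -0.158  0.011]
[ 517.  -135.7] -3.72 0.224
```

View pics/rel_side.png

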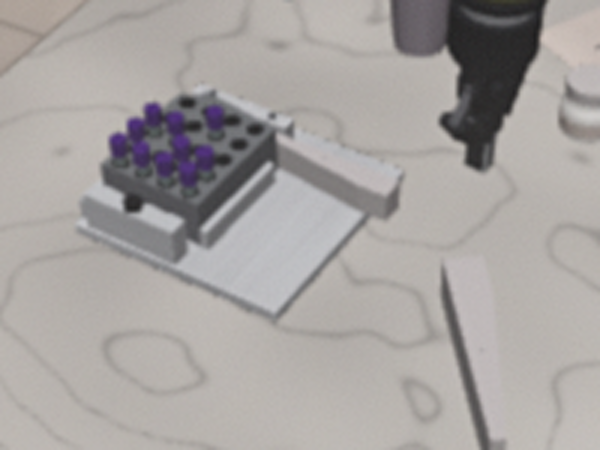

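The wedge lies flat in the slot, released, at yaw -2.9°. Next I bring the shut fingers down behind the stub.

jog_arm(
  commands=[
    [[0, 0.015, 0.001, -0.03, 0], [0, 0.01, 0, -0.03, 0], [0, 0.01, 0, -0.018, 0], [0, 0.01, 0, -0.004, 0], [0, 0, 0, 0, 0]],
  ],
)

```text
clock: 10.05
eef_pos: [0.4724, -0.1364, 0.0203]
ee_rot: [0.012, -0.69, 0.724, -0.02]
contact_force: [-0.5, -0.2, -0.5]
grip_width: -0.0001
```

jog_arm(
  commands=[
    [[0, 0.004, -0.0002, 0.001, 0], [0, 0.004, -0.0002, 0, 0], [0, 0.004, -0.0002, 0, 0], [0, 0.004, -0.0002, 0, 0], [0, 0.004, -0.0002, 0, 0], [0, 0.004, -0.0002, 0, 0], [0, 0.004, -0.0002, 0, 0], [0, 0.004, -0.0002, 0, 0]],
  ],
)

```text
clock: 11.05
eef_pos: [0.5061, -0.1388, 0.0235]
ee_rot: [0.012, -0.69, 0.724, -0.021]
contact_force: [-0.8, -0.8, 0.4]
grip_width: 0.0001
```

jog_arm(
  commands=[
    [[0, 0.004, -0.0002, -0.001, 0], [0, 0.004, -0.0002, 0, 0], [0, 0.004, -0.0002, 0, 0], [0, 0.003, -0.0002, 0, 0], [0, 0.003, -0.0002, 0, 0], [0, 0.003, -0.0002, 0, 0]],
  ],
)

```text
clock: 11.8
eef_pos: [0.5277, -0.1402, 0.0221]
ee_rot: [0.012, -0.689, 0.724, -0.02]
contact_force: [-0.8, 0.1, 0.8]
grip_width: -0.0001
```

```bash
cat > v.py <<'E'
from h import *
st=env.sense(); print(st["clock"],st["eef_pos"].round(4),st["contact_force"].round(2),st["qpos"].round(2))
R=lambda t:np.array([[np.cos(t),-np.sin(t)],[np.sin(t),np.cos(t)]])
s=env.snapshot("side"); P=cloud(s)
for t in("wedge","wedge_tip","wedge_back"):
    for d in env.place_of(s,t):
        p=toworld(s,d["position"])
        if p[1]<-.1: print(t,round(d["conf"],2),p.round(3),"cradle",(R(.0497)@(p[:2]-[.6889,-.083])*1000).round(1))
s=env.snapshot("top"); save(s,"last",(240,80,400,280),3); P=cloud(s)
c=(P[...,:2]-[.6889,-.083])@R(.0497).T*1000
# rack top left edge vs stop (y), in cradle coords; wedge footprint
m=(abs(P[...,2]-.064)<.004)&(abs(c[...,0])<50)&(c[...,1]<76)&(c[...,1]>-76); q=c[m]
print("rack right/left y",[ (a,q[(abs(q[:,0]-a)<8)][:,1].min().round(1),q[(abs(q[:,0]-a)<8)][:,1].max().round(1)) for a in(-40,-20,0,20)])
E
python3 v.py
```

```text
11.8 [ 0.5277 -0.1402  0.0221] [-0.84  0.06  0.84] [ 0.35  0.63 -0.21  1.99  0.27  0.5  -1.67]
wedge 0.82 [ 0.557 -0.141  0.014] cradle [-129.2  -64.9]
wedge_tip 0.8 [ 0.686 -0.158  0.028] cradle [  0.5 -74.6]
wedge_back 0.64 [ 0.541 -0.141  0.026] cradle [-144.7  -65.5]
rack right/left y [(-40, np.float64(-63.9), np.float64(66.0)), (-20, np.float64(-65.9), np.float64(65.9)), (0, np.float64(-69.1), np.float64(65.0)), (20, np.float64(-72.4), np.float64(65.7))]
```

Tip about 55 mm in, with no resistance yet. From here I feel forward in 1 mm rows.

jog_arm(
  commands=[
    [[0, 0.001, 0, 0, 0], [0, 0.001, -0.0001, 0, 0], [0, 0.001, 0, 0, 0], [0, 0.001, -0.0001, 0, 0], [0, 0.001, 0, 0, 0], [0, 0.001, -0.0001, 0, 0], [0, 0.001, 0, 0, 0], [0, 0.001, -0.0001, 0, 0]],
  ],
)

```text
clock: 13.05
eef_pos: [0.5354, -0.1407, 0.0221]
ee_rot: [0.011, -0.689, 0.724, -0.02]
contact_force: [-1.3, -0.3, 0.5]
grip_width: 0.0
```

jog_arm(
  commands=[
    [[0, 0.001, 0, 0, 0], [0, 0.001, -0.0001, 0, 0], [0, 0.001, 0, 0, 0], [0, 0.001, -0.0001, 0, 0], [0, 0.001, 0, 0, 0], [0, 0.001, -0.0001, 0, 0], [0, 0.001, 0, 0, 0], [0, 0.001, -0.0001, 0, 0]],
  ],
)

```text
clock: 14.05
eef_pos: [0.544, -0.1412, 0.0221]
ee_rot: [0.011, -0.689, 0.724, -0.02]
contact_force: [-1.2, -0.3, 1.9]
grip_width: -0.0001
```

jog_arm(
  commands=[
    [[0, 0.001, 0, 0, 0], [0, 0.001, -0.0001, 0, 0], [0, 0.001, 0, 0, 0], [0, 0.001, -0.0001, 0, 0], [0, 0.001, 0, 0, 0], [0, 0.001, -0.0001, 0, 0], [0, 0.001, 0, 0, 0], [0, 0.001, -0.0001, 0, 0]],
  ],
)

```text
clock: 15.05
eef_pos: [0.5525, -0.1417, 0.0221]
ee_rot: [0.011, -0.689, 0.724, -0.02]
contact_force: [-1.8, -0.6, 0.7]
grip_width: -0.0001
```

jog_arm(
  commands=[
    [[0, 0.001, 0, 0, 0], [0, 0.001, -0.0001, 0, 0], [0, 0.001, 0, 0, 0], [0, 0.001, -0.0001, 0, 0], [0, 0.001, 0, 0, 0], [0, 0.001, -0.0001, 0, 0]],
  ],
)

```text
clock: 15.8
eef_pos: [0.5585, -0.1423, 0.022]
ee_rot: [0.011, -0.689, 0.724, -0.02]
contact_force: [-2.9, -1.6, 1.5]
grip_width: 0.0001
```

Force is starting to rise at about 85 mm in; shorter calls now.

jog_arm(
  commands=[
    [[0, 0.001, 0, 0, 0], [0, 0.001, 0, 0, 0]],
  ],
)

```text
clock: 16.05
eef_pos: [0.5595, -0.1426, 0.0218]
ee_rot: [0.01, -0.689, 0.724, -0.019]
contact_force: [-5.8, -0.4, 4.6]
grip_width: 0.0
```

jog_arm(
  commands=[
    [[0, 0.001, 0, 0, 0], [0, 0.001, 0, 0, 0]],
  ],
)

```text
clock: 16.3
eef_pos: [0.5595, -0.1425, 0.0215]
ee_rot: [0.009, -0.689, 0.724, -0.017]
contact_force: [-4.5, 0.6, 3.3]
grip_width: -0.0001
```

jog_arm(
  commands=[
    [[0, 0.001, 0, 0, 0], [0, 0.001, 0, 0, 0]],
  ],
)

```text
clock: 16.55
eef_pos: [0.5595, -0.1424, 0.0213]
ee_rot: [0.007, -0.689, 0.724, -0.016]
contact_force: [-4.6, -0.1, 3.1]
grip_width: -0.0001
```

It has stopped at 0.5595; a blocked 1 mm row gives about 4.5 N. A 2 mm row should give about 9 N.

jog_arm(
  commands=[
    [[0, 0.0018, -0.0001, 0, 0], [0, 0.0018, -0.0001, 0, 0]],
  ],
)

```text
clock: 16.8
eef_pos: [0.5596, -0.1423, 0.0208]
ee_rot: [0.005, -0.689, 0.725, -0.014]
contact_force: [-7.2, 0.7, 5.0]
grip_width: 0.0001
```

jog_arm(
  commands=[
    [[0, 0.002, -0.0001, 0, 0], [0, 0.002, -0.0001, 0, 0]],
  ],
)

```text
clock: 17.05
eef_pos: [0.5595, -0.1422, 0.0203]
ee_rot: [0.002, -0.689, 0.725, -0.011]
contact_force: [-7.3, -1.2, 5.5]
grip_width: -0.0003
```

jog_arm(
  commands=[
    [[0, 0.0025, -0.0001, 0.001, 0], [0, 0.0025, -0.0001, 0.001, 0]],
  ],
)

```text
clock: 17.3
eef_pos: [0.5595, -0.1422, 0.0206]
ee_rot: [-0.001, -0.689, 0.725, -0.007]
contact_force: [-7.1, -0.1, -1.6]
grip_width: -0.0001
```

jog_arm(
  commands=[
    [[0, 0.0027, -0.0001, 0.001, 0], [0, 0.0027, -0.0001, 0.001, 0]],
  ],
)

```text
clock: 17.55
eef_pos: [0.5594, -0.1422, 0.0206]
ee_rot: [-0.005, -0.689, 0.725, -0.003]
contact_force: [-6.7, -0.4, 0.3]
grip_width: 0.0003
```

The tool is tilting instead of pushing harder. I'll back off and look at the wedge before tapping with a run-up.

jog_arm(
  commands=[
    [[0, -0.004, 0, 0.001, 0], [0, -0.006, 0, 0.001, 0], [0, 0, 0, 0, 0]],
  ],
)

```text
clock: 17.92
eef_pos: [0.551, -0.1413, 0.023]
ee_rot: [-0.003, -0.689, 0.725, -0.004]
contact_force: [0.1, -0.7, -0.1]
grip_width: -0.0003
```

```bash
python3 v.py
```

```text
17.925 [ 0.551  -0.1413  0.023 ] [ 0.14 -0.67 -0.12] [ 0.34  0.67 -0.22  1.89  0.25  0.61 -1.66]
wedge 0.72 [ 0.586 -0.146  0.014] cradle [-99.2 -68.3]
wedge_back 0.57 [ 0.574 -0.143  0.027] cradle [-111.3  -65.4]
rack right/left y [(-40, np.float64(-26.6), np.float64(69.2)), (-20, np.float64(-31.4), np.float64(70.0)), (0, np.float64(-64.5), np.float64(69.6)), (20, np.float64(-67.8), np.float64(69.9))]
```

View pics/last.png

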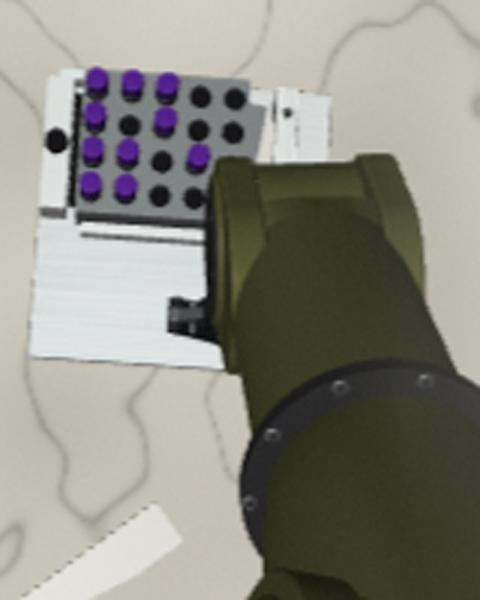

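The rack now sits at the black buffer, having moved about 4 mm. I'm tapping with short run-ups.

jog_arm(
  commands=[
    [[0, 0.003, -0.0002, 0, 0], [0, 0.003, -0.0002, 0, 0], [0, 0.003, -0.0001, 0, 0], [0, 0.002, 0, 0, 0]],
  ],
)

```text
clock: 18.68
eef_pos: [0.5594, -0.1419, 0.0222]
ee_rot: [-0.006, -0.689, 0.725, -0.001]
contact_force: [-7.7, 0.9, 5.2]
grip_width: -0.0001
```

jog_arm(
  commands=[
    [[0, 0.0024, 0, 0, 0]],
  ],
)

```text
clock: 18.8
eef_pos: [0.5593, -0.142, 0.0218]
ee_rot: [-0.008, -0.689, 0.725, 0.0]
contact_force: [-7.6, 0.9, 5.3]
grip_width: 0.0
```

jog_arm(
  commands=[
    [[0, 0.0028, 0, 0, 0]],
  ],
)

```text
clock: 18.92
eef_pos: [0.5592, -0.142, 0.0215]
ee_rot: [-0.01, -0.689, 0.725, 0.003]
contact_force: [-8.4, 0.2, 5.9]
grip_width: -0.0003
```

jog_arm(
  commands=[
    [[0, 0.0035, 0, 0.001, 0]],
  ],
)

```text
clock: 19.05
eef_pos: [0.5591, -0.142, 0.0216]
ee_rot: [-0.013, -0.688, 0.725, 0.005]
contact_force: [-9.2, -0.1, -0.8]
grip_width: -0.0002
```

jog_arm(
  commands=[
    [[0, -0.004, 0, 0.001, 0], [0, -0.004, 0, 0.001, 0], [0, 0, 0, 0, 0]],
  ],
)

```text
clock: 19.42
eef_pos: [0.5514, -0.142, 0.0237]
ee_rot: [-0.012, -0.689, 0.725, 0.005]
contact_force: [0.1, 0.3, -0.9]
grip_width: 0.0002
```

jog_arm(
  commands=[
    [[0, 0.003, -0.0001, 0, 0], [0, 0.004, -0.0001, 0, 0], [0, 0.0038, 0, 0.001, 0]],
  ],
)

```text
clock: 19.8
eef_pos: [0.5591, -0.1422, 0.0241]
ee_rot: [-0.015, -0.688, 0.725, 0.007]
contact_force: [-14.2, 0.6, 2.9]
grip_width: 0.0002
```

jog_arm(
  commands=[
    [[0, 0.003, 0, 0.001, 0]],
  ],
)

```text
clock: 19.92
eef_pos: [0.5589, -0.1422, 0.0242]
ee_rot: [-0.017, -0.688, 0.725, 0.01]
contact_force: [-6.9, -0.1, 0.1]
grip_width: -0.0001
```

It took firm taps up to 14 N without advancing, so it is home. I'm retreating and checking.

jog_arm(
  commands=[
    [[0, -0.01, 0, 0.002, 0], [0, -0.03, 0, 0.01, 0], [0, -0.04, 0, 0.04, 0], [0, -0.04, 0, 0.05, 0], [0, -0.03, -0.05, 0.04, 0], [0, 0, -0.05, 0, 0], [0, 0, -0.05, 0, 0], [0, 0, 0, 0, 0]],
  ],
)

```text
clock: 20.92
eef_pos: [0.4105, -0.2897, 0.166]
ee_rot: [-0.016, -0.689, 0.724, 0.004]
contact_force: [0.0, 1.6, -0.2]
grip_width: 0.0002
```

```bash
cat >> v.py <<'E'
p,f=fitwedge(s,(.585,-.142,-.05),.014); print("fit",(p[:2]*1000).round(1),np.degrees(p[2]).round(2),round(f,3))
p=R(.0497)@(p[:2]-[.6889,-.083])*1000; print("cradle",p.round(1),"depth",p[0]+130+55)
for t in("bottle","pot","jar"): print(t,[toworld(s,d["position"]).round(3) for d in env.place_of(s,t)[:1]])
E
python3 v.py
```

```text
20.925 [ 0.4105 -0.2897  0.166 ] [ 0.01  1.63 -0.23] [ 0.73  0.4  -0.26  1.9   0.17  0.88 -1.24]
wedge 0.78 [ 0.588 -0.145  0.015] cradle [-97.3 -67.3]
wedge_back 0.7 [ 0.574 -0.143  0.028] cradle [-111.7  -65.4]
rack right/left y [(-40, np.float64(-59.5), np.float64(69.0)), (-20, np.float64(-61.3), np.float64(70.1)), (0, np.float64(-64.5), np.float64(69.7)), (20, np.float64(-67.8), np.float64(70.1))]
fit [ 585.4 -143.5] -3.13 0.1
cradle [-100.4  -65.6] depth 84.63033433939005
bottle [array([ 0.722,  0.307, -0.001])]
pot [array([ 0.613, -0.419, -0.002])]
jar []
```

View pics/last.png

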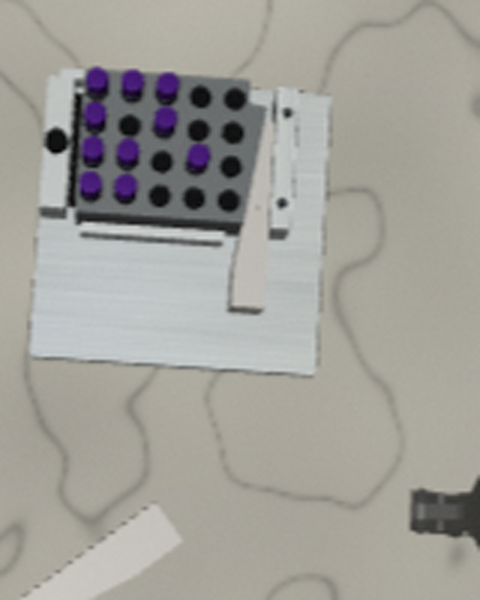

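```bash
python3 -c "
from workcell import env; print(env.finish_job())"
```

```text
the job is handed in; nothing more can be done
None
```

I put the smallest wedge in the slot, let go of it about 18 mm past the mouth, and drove it with the shut fingers until it stopped about 85 mm in. The job was handed in with the arm's clock at about 21 s of the allowed 51 s. No verdict was reported.

**Seating:** Blocked pushes of about 7 to 9 N did not move it. The last tap read 14.2 N, above the 7 to 12 N you advised but below 16 N, and it did not move the wedge either.

**Last checks:**
- **Wedge:** The top camera shows it in the slot at -3.1°, against -2.8° for the cradle. Its right face lies along the back stop within about 0.5 mm.
- **Rack:** It moved 4 to 5 mm left, up to the buffer.
- **Arm:** It is well clear of everything and touches nothing.
- **Bystanders:** The bottle and pot are where they were, within 5 mm. The network missed the jar in the last picture, so I did not measure it again; no move went near it.

**Not confirmed:** The clamping force cannot be measured directly. I infer it from the taps at your 2 N of clamping per N, which gives roughly 15 to 28 N.

**Disagreements:** Fits from the side camera were 1 to 1.5° and up to 2 mm off the top camera's. I used the top camera's values.

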